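Press the sample jar lids home in order

TASK

The push-on lids of the three sample jars standing in the middle of this screening desk are only resting in place. Press each lid down gently with the fingertips until it is fully home: first the tall slim jar, then the middle-sized jar, then the low wide jar. Do not lift, tip or shift the jars, and leave everything else on the desk where it is.

Things in the scene. Friction and masses are not known exactly. Their poses are not given: they have to be found in the camera images.
- jar_slim: The tall slim sample jar: a loose, clear plastic jar (40 mm across) with a paper band, a grey collar whose top is 70 mm above the table, and a round white push-on lid; 87 mm with the lid home. Origin at the centre of its underside, z up; it stands upright on the table, its place varies.
- lid_slim_top (a point): Centre of the flat top of the tall slim jar's lid (a white rim 44 mm across and 10 mm high with a raised flat centre 36 mm across standing 7 mm above the rim, on the jar's axis). The raised centre is springy: it gives about 1 mm for every 2 N, up to 6 mm. The point moves with it; 87 mm above the table when the lid is home and nobody presses.
- lid_slim (a joint): How far the tall slim jar's lid has been pushed down, in m: 0 = sitting 9 mm proud of the collar, 0.009 = fully home on the collar. It starts somewhere from 0 to 0.0025, slides down stiffly when pushed with 3 to 4 N, stays where it is left, and stops firmly when home.
- jar_mid: The middle-sized sample jar: a loose, clear plastic jar (56 mm across) with a paper band, a grey collar whose top is 50 mm above the table, and a round white push-on lid; 67 mm with the lid home. Origin at the centre of its underside, z up; it stands upright on the table, its place varies.
- lid_mid_top (a point): Centre of the flat top of the middle-sized jar's lid (a white rim 60 mm across and 10 mm high with a raised flat centre 52 mm across standing 7 mm above the rim, on the jar's axis). The raised centre is springy: it gives about 1 mm for every 2 N, up to 6 mm. The point moves with it; 67 mm above the table when the lid is home and nobody presses.
- lid_mid (a joint): How far the middle-sized jar's lid has been pushed down, in m: 0 = sitting 9 mm proud of the collar, 0.009 = fully home on the collar. It starts somewhere from 0 to 0.0025, slides down stiffly when pushed with 3 to 4 N, stays where it is left, and stops firmly when home.
- jar_wide: The low wide sample jar: a loose, clear plastic jar (76 mm across) with a paper band, a grey collar whose top is 32 mm above the table, and a round white push-on lid; 49 mm with the lid home. Origin at the centre of its underside, z up; it stands upright on the table, its place varies.
- lid_wide_top (a point): Centre of the flat top of the low wide jar's lid (a white rim 80 mm across and 10 mm high with a raised flat centre 72 mm across standing 7 mm above the rim, on the jar's axis). The raised centre is springy: it gives about 1 mm for every 2 N, up to 6 mm. The point moves with it; 49 mm above the table when the lid is home and nobody presses.
- lid_wide (a joint): How far the low wide jar's lid has been pushed down, in m: 0 = sitting 9 mm proud of the collar, 0.009 = fully home on the collar. It starts somewhere from 0 to 0.0025, slides down stiffly when pushed with 3 to 4 N, stays where it is left, and stops firmly when home.
- cup: Bystander: empty open clear cup, 56 mm across, 60 mm high, no lid. Origin at the centre of its underside.
- dropper: Bystander: small amber bottle with black cap, 28 mm across, 70 mm high. Origin at the centre of its underside.
- strips: Bystander: grey can of test strips, 42 mm across, 85 mm high. Origin at the centre of its underside.
- stamp: Bystander: hand stamp, black foot 45 x 30 mm, wooden handle, 68 mm high. Origin at the centre of its underside.
- marker: Bystander: black marker pen with grey cap lying on the table, 135 mm long along its x, 15 mm thick. Origin on the table below it, near its middle.
- timer: Bystander: white desk timer standing upright, 30 x 70 x 55 mm high. Origin at the centre of its underside.
Not all that is in view belongs to the job. Leave any brown, pink or red look-alike of the jar_wide alone.

How it is judged:
By the outcome, as a careful person would: the job done as asked, in the order asked, and still so for the second after the job is handed in, with the robot touching nothing.
It also fails if it takes over 54 s, if anything falls off the work surface, if the arm or the gripper's body presses on something with over 40 N, if the wrist force passes 120 N, or if a joint passes its speed limit or range.

ROBOT

A 7-joint arm with a two-finger parallel gripper is mounted at the origin on the work surface. World frame = base frame: x ahead of the robot, y to its left, z up, the work surface at z = 0. Lengths are in m, angles in rad, forces in N, time in s.
With the tool pointing down it reaches from about 0.425 to 0.875 m from the base axis. Payload 9.9 kg.
Tool frame: the origin (TCP) lies midway between the tips of the shut fingers; the grasp point (between the pads) lies 19 mm behind it (arm.grasp_offset is the distance from the TCP to the grasp point, in m); z points along the fingers, y is the line along which they close (so a half turn about z gives the same grasp; the last joint's range is limited). The gripper opens to 85 mm and grips with 20 to 120 N. Pads are 22 mm wide; open, the fingers measure 114 mm over their backs; the gripper's body (76 mm by 85 mm) begins 54 mm behind the grasp point. The pads swing forward as they close: fully open they stand 13 mm farther back than shut.
Start: joints at [-1.392, 0.576, 0.025, 1.437, -0.015, 1.129, -0.057], TCP at [0.175, 0.652, 0.231] pointing down, gripper open.
Joint ranges: [-2.76, 2.76], [-0.34, 2.15], [-1.52, 1.57], [0.19, 2.46], [-1.09, 4.23], [0.17, 1.99], [-2.82, 2.82]. Speed limits (rad/s): [2.22, 2.22, 3.01, 3.01, 3.14, 3.14, 3.14].

INTERFACE

Orientations are given as a unit quaternion [w, x, y, z].
In Python, from bench import arm gives the robot as it stands.
- The arm moves only by the shell command python3 -m inch 'ROWS' [FORCE]. ROWS is JSON, one flat list of numbers, 7 for each row, row after row: the opening in per cent of the stroke, from 0 (shut) to 100 (fully open), then the shift along the world's x, y, z in cm, then the turn, a rotation vector about the world's x, y, z in degrees. In form: [hand, dx, dy, dz, rx, ry, rz, hand, dx, dy, dz, rx, ry, rz, ...]. A call has 1 to 12 rows; each row is the pose to reach, as a shift and turn from the pose commanded when the call began; what a row does not reach only later rows make up. A row lasts 1/10 s, in which the tool goes at most 50 mm and 8.59 degrees, less where a joint would pass 70% of its speed; a pose out of reach is approached as far as the arm can. A call with a gripper value outside its range is refused whole. The fingers move at their own pace and stop on an object; FORCE is the grip in N (left out, the last holds). Time passes only in rows, so rows that repeat a pose let the fingers close. It gives the time, the measured TCP pose, the force, the opening and the grip force at its end, in the units of the state.
- arm.get_state(): the state, without advancing time (a new reading comes with each control period).
- arm.grab_frame(name): name is "side" or "top" or "wrist"; returns the picture (384x512x3 uint8, red, green, blue); there is no depth.
- arm.calibration(name): a dict with "intrinsics" (3x3 intrinsics, pixels), "R" (3x3) and "t" (3): a world point X has camera coordinates R X + t. Camera axes: x right, y down, z forward; pixel columns grow to the right and rows downward; lengths in m; the calibration is good to about 2 mm. A picture is of the moment at which its call begins: read the wrist's pose just before it. calibration takes no time and is no camera call; for the wrist camera it gives the pose at the moment of the call.
- arm.hand_in(): hands the job in; it is judged then, once.
The state is a dict: "time": time; "q": joint angles; "qvel": joint speeds; "effort": joint torques, N m; "tool_pos": TCP position; "tcp_rot": TCP orientation; "force": force on the tool from outside, world axes, zero at the start; "torque": the same for the moment, N m; "gripper_width": finger opening in m; "gripper_force": force on a finger pad.
Only numpy, scipy, OpenCV 4.12 (cv2) and the standard library are available. Lean on these libraries where they do the work, as an engineer would, in place of code of your own. Each camera call takes 0.05 s, during which the arm holds its last target. There are 200 camera calls.

## Working session

There is one attempt and no reset: what is moved stays moved. The work goes in short steps, Python scripts to look and compute and a shell command to move; the robot and the scene stay as the last step left them, time stands still between calls to the robot, and variables do not carry over. Pictures are saved under pics/ and viewed, at most 10 in all, crops included, and the job is handed in when it is done.

```bash
mkdir -p pics
python3 - <<'E'
from bench import arm
import cv2
for n in("side","top"):
    cv2.imwrite(f"pics/{n}0.png",cv2.cvtColor(arm.grab_frame(n),cv2.COLOR_RGB2BGR))
    c=arm.calibration(n);print(n,c)
print(arm.get_state())
E
```

```text
side {'intrinsics': array([[394.85964461,   0.        , 252.90094271],
       [  0.        , 394.85964461, 196.83699204],
       [  0.        ,   0.        ,   1.        ]]), 'R': array([[-0.94181205, -0.33556078,  0.01972343],
       [-0.26019791,  0.69063071, -0.67477868],
       [ 0.21280766, -0.64064669, -0.73775654]]), 't': array([0.44694179, 0.19455054, 0.93293541])}
top {'intrinsics': array([[460.77904914,   0.        , 246.10282232],
       [  0.        , 460.77904914, 196.14401352],
       [  0.        ,   0.        ,   1.        ]]), 'R': array([[ 0.01531526, -0.99972843,  0.01756429],
       [-0.99638564, -0.01672723, -0.08328181],
       [ 0.083553  , -0.01622533, -0.99637123]]), 't': array([-0.02775997,  0.47080091,  1.28048317])}
{'time': 0.1, 'q': array([-1.39179806,  0.57645443,  0.02486971,  1.43783827, -0.01499676,
        1.12902704, -0.05647121]), 'qvel': array([-2.70322069e-04, -2.21099027e-03,  1.25827152e-03, -2.52105353e-03,
        1.47419317e-03, -2.15977087e-03,  2.89981716e-05]), 'effort': array([ 6.17761412e-03, -7.67307329e+01,  2.25767344e+00, -2.86603832e+01,
        1.58227701e-02,  8.65075010e-03,  4.51707569e-05]), 'tool_pos': array([0.17525183, 0.65141412, 0.23052008]), 'tcp_rot': array([-5.40388596e-05,  1.30999629e-01,  9.91382117e-01, -7.69184853e-04]), 'force': array([-0.01603097, -0.37333424, -0.2456194 ]), 'torque': array([ 0.00203998,  0.00638334, -0.00564156]), 'gripper_force': 0.0, 'gripper_width': 0.08585928858174087}
```

View pics/side0.png

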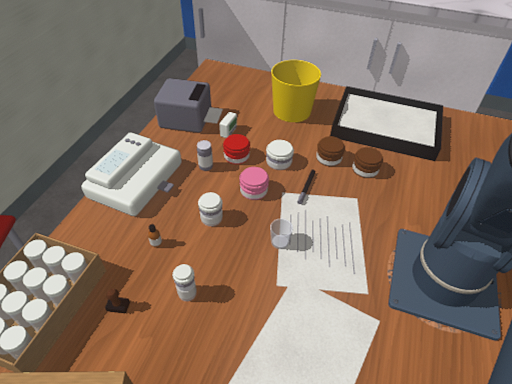

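View pics/top0.png

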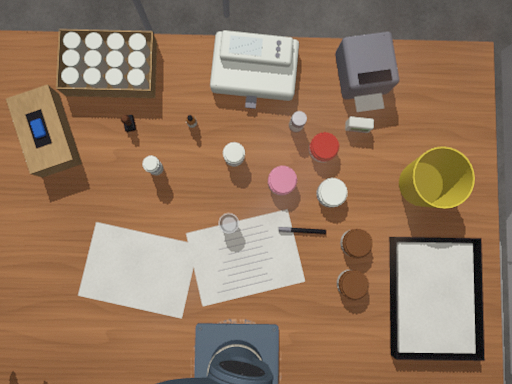

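The side view shows, as white-lidded candidates, the slim jar (184,273), mid jar (210,202) and wide jar (280,148). The top view has them at (151,164), (234,153) and (332,193). Look-alikes are the strips can (top 299,120), the red jar (324,147), the pink jar (282,180), the brown jars (357,243) and (352,285), and the white-lidded jars in the box at upper left. I choose the three white-lidded jars standing free, and I'll check them in an enlarged crop.

Run:
```python
import cv2,numpy as np
s=cv2.imread("pics/side0.png");t=cv2.imread("pics/top0.png")
f=lambda im,u,v:cv2.resize(im[v-32:v+32,u-32:u+32],(256,256),interpolation=cv2.INTER_CUBIC)
a=np.hstack([f(s,184,280),f(s,210,205),f(s,280,152)]);b=np.hstack([f(t,151,164),f(t,234,153),f(t,332,193)])
cv2.imwrite("pics/crop.png",np.vstack([a,b]))
```

```text
(no output)
```

View pics/crop.png

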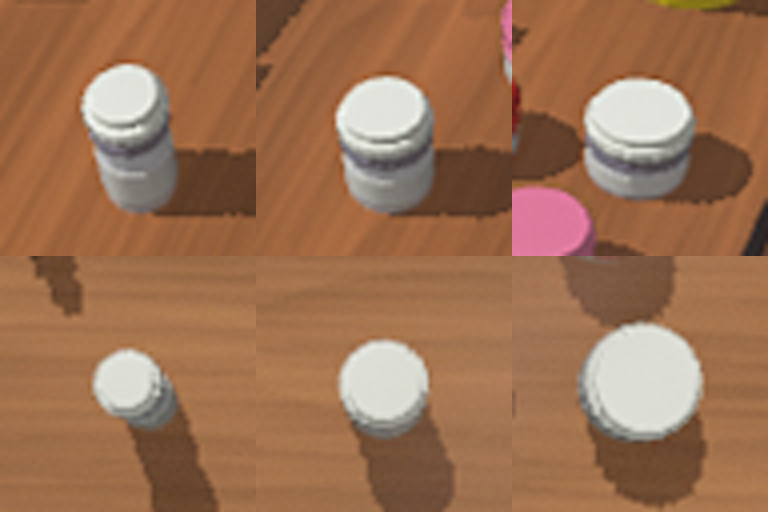

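The crop confirms three white-lidded jars with collars. Raised-disc centres, in full-picture pixels:
- **Slim:** side (183.7,271.5), top (150.7,163.5)
- **Mid:** side (210.5,200), top (234.2,152.5)
- **Wide:** side (280,148), top (333,191.5)

```bash
cat > h.py <<'E'
from bench import arm
import cv2,numpy as np
def P(n):
    c=arm.calibration(n);return c["intrinsics"]@np.c_[c["R"],c["t"]]
def tri(obs):
    A=[]
    for M,(u,v) in obs: A+=[u*M[2]-M[0],v*M[2]-M[1]]
    X=np.linalg.svd(np.array(A))[2][-1];return X[:3]/X[3]
def px(M,X):
    p=M@np.r_[X,1];return (p[:2]/p[2]).round(1)
E
python3 - <<'E'
from h import *
S,T=P("side"),P("top")
for n,s,t in(("slim",(183.7,271.5),(150.7,163.5)),("mid",(210.5,200),(234.2,152.5)),("wide",(280,148),(333,191.5)),("strips",(204,145),(299,117)),("cup",(280,226),(229,222)),("pink",(253,178),(282,180)),("dropper",(153,229),(191,118)),("stamp",(112,296),(127,120))):
    X=tri([(S,s),(T,t)]);print(n,X.round(4),s-px(S,X),t-px(T,X))
c=arm.calibration("wrist");print(c,-c["R"].T@c["t"])
from scipy.spatial.transform import Rotation as R
q=arm.get_state()["tcp_rot"];print(R.from_quat(np.r_[q[1:],q[0]]).as_matrix().round(3))
E
```

```text
slim [0.5481 0.2377 0.0873] [0.6 0.1] [-0.1 -0.4]
mid [0.586  0.0148 0.0659] [0.5 0.1] [-0.1 -0.3]
wide [ 0.4847 -0.2604  0.049 ] [0.4 0.1] [-0.1 -0.3]
strips [ 0.6843 -0.1614  0.0787] [0.9 0.2] [-0.2 -0.7]
cup [0.3966 0.026  0.057 ] [0. 0.] [0. 0.]
pink [ 0.5166 -0.1188  0.0441] [-0.3 -0.1] [0.1 0.2]
dropper [0.6841 0.1371 0.05  ] [0.4 0.1] [-0.1 -0.3]
stamp [0.6803 0.3188 0.0368] [-0.9 -0.2] [0.2 0.5]
{'intrinsics': array([[299.171886  ,   0.        , 256.04865712],
       [  0.        , 299.171886  , 190.9460174 ],
       [  0.        ,   0.        ,   1.        ]]), 'R': array([[ 0.26003961,  0.96559668, -0.00156897],
       [ 0.9252511 , -0.24870891,  0.28645118],
       [ 0.27620609, -0.07594034, -0.95809356]]), 't': array([-0.67413381, -0.03790083,  0.37976883])} [0.10547481 0.67035487 0.37365311]
[[-0.966  0.26  -0.   ]
 [ 0.26   0.966 -0.002]
 [-0.    -0.002 -1.   ]]
```

```bash
python3 -m inch '[0,2,-2,0,0,0,0, 0,5,-5.5,0,0,0,0, 0,8,-9,0,0,0,0, 0,11.3,-12.5,0,0,0,0, 0,14.6,-16,0,0,0,0, 0,18,-20,0,0,0,0, 0,21.3,-23.5,0,0,0,0, 0,24.6,-27,0,0,0,0, 0,28,-31,0,0,0,0, 0,31.3,-34.5,-1,0,0,0, 0,34.5,-38,-2,0,0,0, 0,36,-40,-3,0,0,0]' && python3 -m inch '[0,0.8,-0.8,-1,0,0,0, 0,1.3,-1.3,-2,0,0,0, 0,1.3,-1.3,-4,0,0,0, 0,1.3,-1.3,-5,0,0,0, 0,1.3,-1.3,-5,0,0,0, 0,1.3,-1.3,-5,0,0,0]'
python3 - <<'E'
from h import *
M=P("wrist");im=arm.grab_frame("wrist");np.save("w1.npy",M)
cv2.imwrite("pics/w1.png",cv2.cvtColor(im,cv2.COLOR_RGB2BGR))
p=arm.get_state()["tool_pos"];print(p,px(M,p),px(M,[.548,.2377,.095]))
E
```

```text
time: 1.3
tool_pos: [0.5382, 0.2472, 0.2007]
tcp_rot: [0.001, 0.133, 0.991, -0.001]
force: [0.4, 0.4, 0.7]
gripper_width: -0.0001
gripper_force: 0.0
time: 1.9
tool_pos: [0.5479, 0.24, 0.1515]
tcp_rot: [-0.0, 0.13, 0.991, 0.0]
force: [0.1, -1.3, 0.3]
gripper_width: 0.0002
gripper_force: 0.0
[0.54827775 0.23982248 0.15188872] [256.2 245.5] [253.1 208.9]
```

View pics/w1.png

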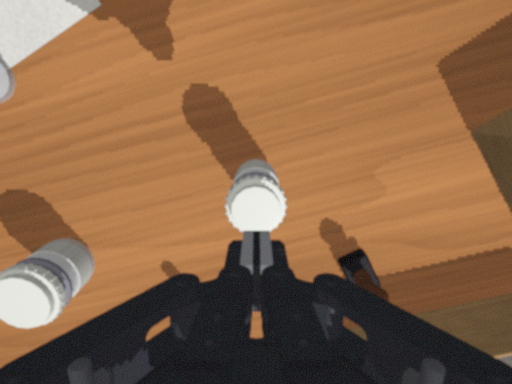

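The wrist view shows the slim lid's raised centre at about (257,210). That puts it near (0.549, 0.240), almost exactly under the closed fingertips (tip drawn at 256,245), so I can descend straight down.

```bash
python3 -m inch '[0,0,0,-1.5,0,0,0, 0,0,0,-3,0,0,0, 0,0,0,-4,0,0,0, 0,0,0,-4.6,0,0,0, 0,0,0,-5,0,0,0, 0,0,0,-5,0,0,0, 0,0,0,-5,0,0,0]'; python3 -m inch '[0,0,0,-0.2,0,0,0, 0,0,0,-0.4,0,0,0, 0,0,0,-0.6,0,0,0, 0,0,0,-0.8,0,0,0,0,0,0,-0.9,0,0,0, 0,0,0,-1,0,0,0, 0,0,0,-1,0,0,0, 0,0,0,-1,0,0,0]'
```

```text
time: 2.65
tool_pos: [0.5486, 0.2389, 0.1017]
tcp_rot: [0.0, 0.131, 0.991, 0.0]
force: [-0.2, 1.0, 1.0]
gripper_width: -0.0
gripper_force: 0.0
time: 3.45
tool_pos: [0.5484, 0.2389, 0.0914]
tcp_rot: [0.0, 0.131, 0.991, 0.0]
force: [-0.7, -0.5, 2.7]
gripper_width: -0.0002
gripper_force: 1.2
```

```bash
for i in 1; do python3 -m inch '[0,0,0,-0.1,0,0,0, 0,0,0,-0.2,0,0,0, 0,0,0,-0.3,0,0,0, 0,0,0,-0.4,0,0,0, 0,0,0,-0.5,0,0,0, 0,0,0,-0.5,0,0,0, 0,0,0,-0.5,0,0,0]'; done; python3 -m inch '[0,0,0,-0.1,0,0,0, 0,0,0,-0.2,0,0,0, 0,0,0,-0.3,0,0,0, 0,0,0,-0.3,0,0,0, 0,0,0,-0.3,0,0,0]'
```

```text
time: 4.15
tool_pos: [0.5484, 0.2388, 0.0862]
tcp_rot: [0.0, 0.131, 0.991, -0.0]
force: [0.4, 0.1, 3.0]
gripper_width: -0.0
gripper_force: 1.2
time: 4.65
tool_pos: [0.5485, 0.2389, 0.0836]
tcp_rot: [0.0, 0.131, 0.991, 0.0]
force: [-1.1, -0.8, 7.7]
gripper_width: 0.0002
gripper_force: 3.5
```

The force rose to 7.7 N with the tip at 83.6 mm, which is only possible against the end stop, so the slim lid is home. Next is the mid jar.

```bash
python3 -m inch '[0,0,0,0.5,0,0,0, 0,0,0,2,0,0,0, 0,0,0,4.5,0,0,0, 0,0,0,6,0,0,0, 0,0.7,-4,6,0,0,0, 0,1.4,-8.5,6,0,0,0, 0,2.2,-13,6,0,0,0, 0,3,-17.5,6,0,0,0, 0,3.6,-21,5.5,0,0,0, 0,3.8,-22.4,5,0,0,0, 0,3.8,-22.4,5,0,0,0, 0,3.8,-22.4,5,0,0,0]';python3 -m inch '[0,0,0,0,0,0,0, 0,0,0,0,0,0,0]'
python3 - <<'E'
from h import *
M=P("wrist");im=arm.grab_frame("wrist")
cv2.imwrite("pics/w2.png",cv2.cvtColor(im,cv2.COLOR_RGB2BGR))
p=arm.get_state()["tool_pos"];print(p,px(M,p),px(M,[.586,.0148,.074]),px(M,[.596,.0148,.074]),px(M,[.586,.0248,.074]))
E
```

```text
time: 5.85
tool_pos: [0.586, 0.0163, 0.133]
tcp_rot: [-0.001, 0.131, 0.991, 0.0]
force: [0.1, 0.2, 0.5]
gripper_width: -0.0004
gripper_force: 0.0
time: 6.05
tool_pos: [0.5863, 0.0168, 0.1334]
tcp_rot: [-0.0, 0.13, 0.992, 0.0]
force: [-0.4, 0.6, -0.9]
gripper_width: -0.0001
gripper_force: 0.0
[0.58632256 0.01649064 0.13345649] [255.6 244.8] [253.3 206.9] [256.8 219.5] [266.8 203.5]
```

View pics/w2.png

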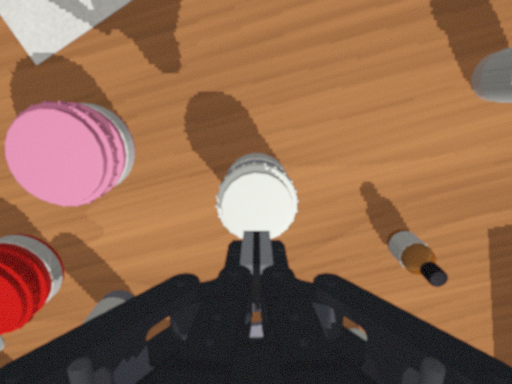

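The wrist view shows the mid lid centred at about (257,205), within 1–2 mm of directly under the tip. Descending.

```bash
python3 -m inch '[0,0,0.1,-1.5,0,0,0, 0,0,0.1,-3,0,0,0, 0,0,0.1,-4,0,0,0, 0,0,0.1,-4.6,0,0,0, 0,0,0.1,-5,0,0,0, 0,0,0.1,-5,0,0,0, 0,0,0.1,-5,0,0,0]'; python3 -m inch '[0,0,0,-0.2,0,0,0, 0,0,0,-0.4,0,0,0, 0,0,0,-0.6,0,0,0, 0,0,0,-0.8,0,0,0,0,0,0,-0.9,0,0,0, 0,0,0,-1,0,0,0, 0,0,0,-1,0,0,0, 0,0,0,-1,0,0,0]';python3 -m inch '[0,0,0,-0.1,0,0,0, 0,0,0,-0.2,0,0,0, 0,0,0,-0.3,0,0,0, 0,0,0,-0.4,0,0,0, 0,0,0,-0.5,0,0,0, 0,0,0,-0.6,0,0,0, 0,0,0,-0.6,0,0,0, 0,0,0,-0.6,0,0,0]'
```

```text
time: 6.8
tool_pos: [0.5866, 0.0158, 0.0837]
tcp_rot: [0.0, 0.131, 0.991, 0.0]
force: [0.7, 0.1, -0.3]
gripper_width: -0.0
gripper_force: 0.0
time: 7.6
tool_pos: [0.5863, 0.0158, 0.0734]
tcp_rot: [-0.0, 0.131, 0.991, -0.0]
force: [-1.1, 0.6, 1.8]
gripper_width: 0.0002
gripper_force: 0.8
time: 8.4
tool_pos: [0.5863, 0.0158, 0.0672]
tcp_rot: [-0.0, 0.131, 0.991, -0.0]
force: [-2.1, 0.2, 3.0]
gripper_width: -0.0
gripper_force: 1.2
```

```bash
python3 -m inch '[0,0,0,-0.1,0,0,0, 0,0,0,-0.2,0,0,0, 0,0,0,-0.3,0,0,0, 0,0,0,-0.4,0,0,0, 0,0,0,-0.4,0,0,0, 0,0,0,-0.4,0,0,0]'
```

```text
time: 9.0
tool_pos: [0.5864, 0.0159, 0.0635]
tcp_rot: [0.0, 0.131, 0.991, 0.0]
force: [-3.0, -0.6, 7.9]
gripper_width: 0.0002
gripper_force: 3.6
```

Mid lid home (7.9 N at 63.5 mm). Next is the wide jar.

```bash
python3 -m inch '[0,0,0,0.5,0,0,0, 0,0,0,2,0,0,0, 0,0,0,5,0,0,0, 0,0,0,8,0,0,0, 0,-1,-3,8,0,0,0, 0,-2.6,-7.5,8,0,0,0, 0,-4.2,-12,8,0,0,0, 0,-5.8,-16.5,8,0,0,0, 0,-7.4,-21,8,0,0,0, 0,-9,-25,7,0,0,0, 0,-10.2,-27.5,6,0,0,0, 0,-10.2,-27.5,5,0,0,0]';python3 -m inch '[0,0,0,0,0,0,0, 0,0,0,0,0,0,0, 0,0,0,0,0,0,0]'
python3 - <<'E'
from h import *
M=P("wrist");im=arm.grab_frame("wrist")
cv2.imwrite("pics/w3.png",cv2.cvtColor(im,cv2.COLOR_RGB2BGR))
p=arm.get_state()["tool_pos"];print(p,px(M,p),px(M,[.4847,-.26,.056]),px(M,[.4947,-.26,.056]),px(M,[.4847,-.25,.056]))
E
```

```text
time: 10.2
tool_pos: [0.482, -0.2642, 0.1131]
tcp_rot: [-0.0, 0.134, 0.991, -0.001]
force: [0.9, 0.5, 0.3]
gripper_width: -0.0002
gripper_force: 0.0
time: 10.5
tool_pos: [0.4854, -0.258, 0.1137]
tcp_rot: [0.0, 0.13, 0.992, 0.0]
force: [-0.0, -0.1, -0.5]
gripper_width: -0.0003
gripper_force: 0.0
[ 0.48535237 -0.2580689   0.1137506 ] [256.  244.5] [253.1 207.2] [256.7 219.8] [266.7 203.7]
```

View pics/w3.png

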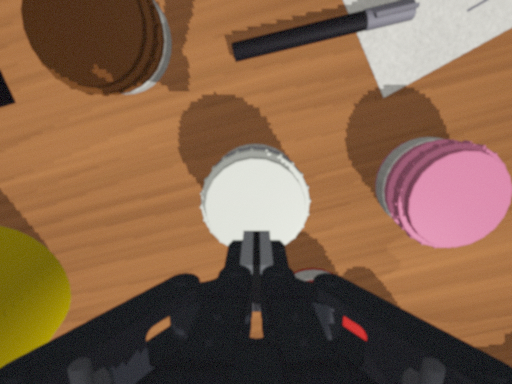

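The wrist view shows the wide lid centred at about (256,201), so about 4 mm nearer the base than the tip. I'll correct by -0.3 cm in x while descending.

```bash
python3 -m inch '[0,-0.3,0.1,-1.5,0,0,0, 0,-0.3,0.1,-3,0,0,0, 0,-0.3,0.1,-4,0,0,0, 0,-0.3,0.1,-4.6,0,0,0, 0,-0.3,0.1,-5,0,0,0, 0,-0.3,0.1,-5,0,0,0, 0,-0.3,0.1,-5,0,0,0]'; python3 -m inch '[0,0,0,-0.2,0,0,0, 0,0,0,-0.4,0,0,0, 0,0,0,-0.6,0,0,0, 0,0,0,-0.8,0,0,0,0,0,0,-0.9,0,0,0, 0,0,0,-1,0,0,0, 0,0,0,-1,0,0,0, 0,0,0,-1,0,0,0]';python3 -m inch '[0,0,0,-0.1,0,0,0, 0,0,0,-0.2,0,0,0, 0,0,0,-0.3,0,0,0, 0,0,0,-0.4,0,0,0, 0,0,0,-0.4,0,0,0, 0,0,0,-0.4,0,0,0]'
```

```text
time: 11.25
tool_pos: [0.4816, -0.2583, 0.0636]
tcp_rot: [0.0, 0.131, 0.991, -0.0]
force: [-1.7, 0.9, -1.0]
gripper_width: 0.0
gripper_force: 0.0
time: 12.05
tool_pos: [0.4814, -0.2582, 0.0533]
tcp_rot: [0.0, 0.131, 0.991, -0.0]
force: [-0.7, -0.1, 2.9]
gripper_width: 0.0002
gripper_force: 1.2
time: 12.65
tool_pos: [0.4814, -0.2582, 0.0493]
tcp_rot: [0.0, 0.131, 0.991, -0.0]
force: [-0.6, -0.3, 2.2]
gripper_width: 0.0001
gripper_force: 1.2
```

```bash
python3 -m inch '[0,0,0,-0.1,0,0,0, 0,0,0,-0.2,0,0,0, 0,0,0,-0.3,0,0,0, 0,0,0,-0.4,0,0,0, 0,0,0,-0.4,0,0,0, 0,0,0,-0.4,0,0,0]'
```

```text
time: 13.25
tool_pos: [0.4814, -0.2582, 0.0455]
tcp_rot: [0.0, 0.131, 0.991, -0.0]
force: [-2.0, 0.9, 8.2]
gripper_width: -0.0001
gripper_force: 3.6
```

Wide lid home (8.2 N at 45.5 mm). Now retreat and check.

```bash
python3 -m inch '[0,0,0,0.5,0,0,0, 0,0,0,2,0,0,0, 0,0,0,5,0,0,0, 0,0,0,9,0,0,0, 0,0,0,13,0,0,0, 0,0,0,16,0,0,0, 0,0,0,18,0,0,0, 0,0,0,18,0,0,0, 0,0,0,18,0,0,0, 0,0,0,18,0,0,0]'
python3 - <<'E'
from h import *
s=arm.grab_frame("side")[...,::-1];t=arm.grab_frame("top")[...,::-1]
s0=cv2.imread("pics/side0.png");f=lambda im,u,v:cv2.resize(im[v-32:v+32,u-32:u+32],(256,256),interpolation=cv2.INTER_CUBIC)
r=lambda im:np.hstack([f(im,184,280),f(im,210,205),f(im,280,152)])
cv2.imwrite("pics/end.png",np.vstack([r(s0),r(s)]))
E
```

```text
time: 14.25
tool_pos: [0.4807, -0.2578, 0.2241]
tcp_rot: [-0.001, 0.131, 0.991, 0.0]
force: [0.4, 0.6, -0.7]
gripper_width: 0.0002
gripper_force: 0.0
```

View pics/end.png

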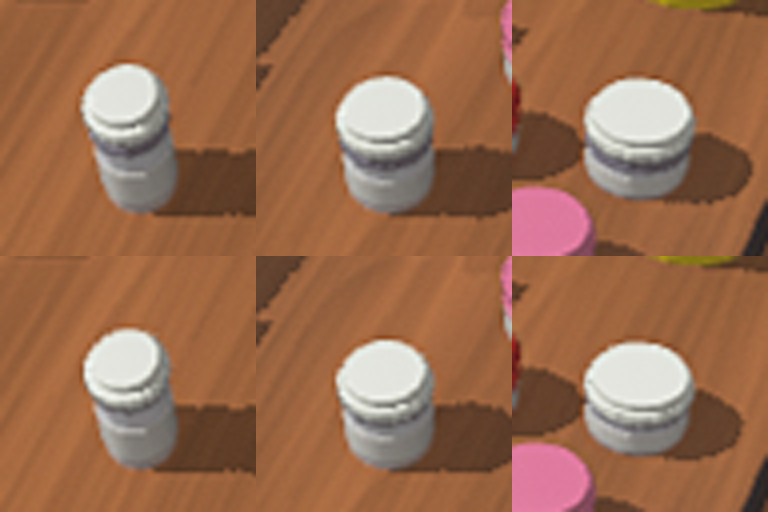

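The before/after crops (top and bottom rows) show all three lids lower by about 2 px in the side view. The jar bases are unmoved, and the robot is clear of everything.

```bash
python3 -c "from bench import arm;print(arm.hand_in())"
```

```text
the job is handed in; nothing more can be done
None
```

All three lids were pressed home in order (slim, mid, wide) with about 8 N each; the side-camera crops show the jars unmoved, and I handed the job in at about 14 s with the arm clear.

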